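# Draw the spirit level out of the decked tool box

## Robot

A 6-joint arm with a two-finger parallel gripper is mounted at the origin on the work surface. World frame = base frame: x ahead of the robot, y to its left, z up, the work surface at z = 0. Lengths are in m, angles in rad, forces in N, time in s.
With the tool pointing down it reaches from about 0.425 to 0.95 m from the base axis. Payload 14.7 kg.
Tool frame: the origin (TCP) lies at the very end of the fingers, on their centre line; the grasp point (between the pads) lies 19 mm behind it; z points along the fingers, y is the direction in which the jaws open and shut (so a half turn about z gives the same grasp; the last joint's range is limited). The gripper opens to 85 mm and grips with 20 to 120 N. Pads are 22 mm wide; open, the fingers measure 114 mm over their backs; the gripper's body (76 mm by 85 mm) begins 54 mm behind the grasp point. The pads swing forward as they close: fully open they stand 13 mm farther back than shut.
Start: joints at [-0.047, 0.48, 1.596, -0, 1.065, -0.047], TCP at [0.65, 0, 0.231] pointing down, gripper open.
Joint ranges: [-2.75, 2.75], [-0.82, 2.05], [0.23, 2.67], [-1.56, 4.7], [0.09, 2.69], [-2.92, 2.92]. Speed limits (rad/s): [1.89, 1.89, 2.39, 3.01, 3.01, 3.01].

## Interface

Orientations are given as [roll, pitch, yaw] about the fixed x, y, z axes, in that order (R = Rz(yaw) Ry(pitch) Rx(roll)).
In Python, from workcell import ctrl gives the robot as it stands. The module is installed in compiled form; this text tells all that it offers.
- The arm moves only by the tool apply_moves, never from a script. Its argument "plan" is a list of rows, each an object with "slide": the shift along the world's x, y, z in m, a list of three; "roll": the turn about the world's z in degrees; "gripper": the gripper command: -1 is shut, 1 is fully open, values between are in proportion. A call has 1 to 10 rows; each row is the pose to reach, as a shift and turn from the pose commanded when the call began; what a row does not reach only later rows make up. A row lasts 1/12 s, in which the tool goes at most 41.7 mm and 7.16 degrees, less where a joint would pass 70% of its speed; a pose out of reach is approached as far as the arm can. A call with a gripper value outside its range is refused whole. The fingers move at their own pace and stop on an object; "force" is the grip in N (left out, the last holds). Time passes only in rows, so rows that repeat a pose let the fingers close. It gives the time, the measured TCP pose, the force and the opening at its end, in the units of the state.
- ctrl.get_state(): the state, without advancing time (a new reading comes with each control period).
- ctrl.get_image(name): name is "scene" or "side" or "wrist"; returns a dict with "frame" (480x640x3 uint8, blue, green, red), "mtx" (3x3 intrinsics, pixels), "cam_to_world" (4x4, takes a point from camera to world coordinates); the wrist camera has in their place "hand_eye" (4x4, takes a point from camera to tool coordinates, whose origin is the TCP and whose axes are the flange's). Camera axes: x right, y down, z forward; pixel columns grow to the right and rows downward; lengths in m; the calibration is good to about 2 mm. A picture is of the moment at which its call begins: read the wrist's pose just before it. There is no depth.
- ctrl.sign_off(): hands the job in, once; it reports no verdict.
The state is a dict: "t": time; "joint_pos": joint angles; "qd": joint speeds; "joint_torque": joint torques, N m; "tcp_pos": TCP position; "eef_rot": TCP orientation; "wrist_force": force on the tool from outside, world axes, zero at the start; "ft_torque": the same for the moment, N m; "gripper_width": finger opening in m.
Only numpy, scipy, OpenCV 4.12 (cv2) and the standard library are available. Lean on these libraries where they do the work, as an engineer would, in place of code of your own. Each camera call takes 0.05 s, during which the arm holds its last target. There are 200 camera calls.

## Task

Clear the grey bit case off the spirit level: lift it out of the plywood tool box, lay it flat in the open drawer of the small chest, let go and push that drawer fully shut. Then take the spirit level, which is longer than the box's mouth, tilt it so that one end comes out first, draw it out, and finish still gripping it steadily in the air, the whole of it at least a hand's breadth above the box and touching nothing else. Do not shift the other things on the bench.

Things in the scene. Friction and masses are not known exactly. Their poses are not given: they have to be found in the camera images.
- toolbox: low plywood box screwed to the bench, origin at the centre of its underside, long along its y. Outside 146 (x) x 356 (y) x 66 mm high; inside 130 x 340, floor 6 mm above the bench. A fixed deck, 6 mm thick (60 to 66 mm above the bench), covers 85 mm of each y end, leaving a mouth 130 (x) x 170 (y) mm; under each deck 54 mm are free above the floor
- mouth (a point): centre of the tool box's mouth, level with the top of its walls and decks (66 mm above the bench); axes as the box
- level: short aluminium spirit level with black end caps and three vials, loose, lying flat on the tool box's floor roughly along the box, both ends under the decks: 40 (x) x 230 (y, long axis) x 18 mm thick, about 0.2 kg, balanced at its middle. Origin at the centre of its underside. Grip it across its 40 mm width.
- level_end_a (a point): middle of the +y end face of the spirit level
- level_end_b (a point): middle of the -y end face of the spirit level
- bit_case: closed grey plastic bit case lying flat on the spirit level in the box's mouth, loose (its lid stays clipped): 50 (x) x 76 (y) x 26 mm high, about 0.14 kg. Origin at the centre of its underside, which at the start is 24 mm above the bench.
- chest: small grey two-drawer chest fixed to the bench, 240 (x) x 220 (y) x 130 mm high, origin at the centre of its underside; its drawer fronts face its own -x, towards the robot. The top drawer stands open, the bottom one is shut.
- chest_drawer0 (a joint): how far the top drawer is open in m: 0 fully shut, at most 0.166. It slides along the chest's x (shutting is towards the chest's +x) with about 1 N friction and no spring or catch, and stops hard at 0.
- drawer_floor (a point): centre of the top drawer's inner floor, 75 mm above the bench, moves with the drawer; axes as the chest. Inside 195 (x) x 178 (y) mm, side walls 33 mm high. The chest's top plate (118 to 130 mm above the bench) covers the rear: with the drawer open by q only the foremost q minus 6 mm of the inside (its -x end) is uncovered
- chest_drawer0_handle (a point): middle of the top drawer's handle, a steel bar 11 mm thick and 110 mm long along the chest's y, standing 35 mm out from the drawer's front, 96 mm above the bench
- screwdriver: bystander: red-handled screwdriver lying on the bench beyond the box
- hex_key: bystander: L-shaped steel hex key, 85 x 24 mm, 6 mm thick, lying on the bench between box and drawer on the robot's side
- mug: bystander: empty green mug, 80 mm wide, 92 mm high, standing beyond the box
- tape_measure: bystander: black tape measure, 56 x 60 x 32 mm, between box and chest
- screw_jar: bystander: jar, 60 mm wide, 75 mm high, standing beyond the box
- sanding_block: bystander: wooden sanding block 90 x 34 x 20 mm, lying to the right of the box

How it is judged:
On the way, in this order (a step that is already met when the one before it is completed fails the run):
1. the bit case lies flat in the drawer, let go (x of bit_case in the frame of drawer_floor between -0.085 and 0.085 m and y of bit_case in the frame of drawer_floor between -0.085 and 0.085 m and z of bit_case in the frame of drawer_floor between -0.006 and 0.012 m and angle between bit_case's own z axis and vertical below 0.2 rad and contact force between bit_case and the fingers below 0.1 N), for 0.2 s.
2. the drawer is pushed fully shut with the case in it (x of bit_case in the frame of drawer_floor between -0.085 and 0.085 m and y of bit_case in the frame of drawer_floor between -0.085 and 0.085 m and z of bit_case in the frame of drawer_floor between -0.006 and 0.012 m and angle between bit_case's own z axis and vertical below 0.2 rad and value of joint chest_drawer0 below 0.006 m), for 0.2 s.
3. the level has been drawn out: both ends above the box (height (world z) of each of level_end_a, level_end_b above 0.085 m), for 0.2 s.
At the end, for the whole second after the job is handed in: The bit case lies flat in the top drawer, the drawer is shut to within 6 mm, and the level is held by the fingers (over 1 N), at rest (under 30 mm/s), touching neither box, chest nor bystanders, both its ends more than 130 mm above the bench (64 mm above the box) (all of step 2 and height (world z) of each of level_end_a, level_end_b above 0.13 m and contact force between level and the fingers above 1 N and contact force between level and toolbox below 0.1 N and contact force between level and chest below 0.1 N and contact force between level and screwdriver below 0.1 N and contact force between level and hex_key below 0.1 N and contact force between level and mug below 0.1 N and contact force between level and tape_measure below 0.1 N and contact force between level and screw_jar below 0.1 N and contact force between level and sanding_block below 0.1 N and linear speed of level below 0.03 m/s and angular speed of level below 0.2 rad/s); the arm keeps its last pose, push and grip.
It fails at once if a bystander is shifted by more than 30 mm (distance of any of screwdriver, hex_key, mug, tape_measure, screw_jar, sanding_block from where it was at the start of the episode above 0.03 m).
It also fails if it takes over 72 s, if anything falls off the work surface, if the arm or the gripper's body presses on something with over 40 N, if the wrist force passes 120 N, or if a joint passes its speed limit or range.

## Working session

There is one attempt and no reset: what is moved stays moved. The work goes in short steps, Python scripts to look and compute and a tool call to move; the robot and the scene stay as the last step left them, time stands still between calls to the robot, and variables do not carry over. Pictures are saved under pics/ and viewed, about 8 in all and at most 12, crops included, and the job is handed in when it is done.

Besides the shell and the picture viewer there is one more tool, called after "Emit:" by a JSON object that holds its "api" and its "payload". apply_moves: Moves the arm, as the interface text tells. Its arguments: {"type":"object","properties":{"plan":{"type":"array","items":{"type":"object","properties":{"slide":{"type":"array","items":{"type":"number"}},"roll":{"type":"number"},"gripper":{"type":"number"}}}},"force":{"type":"number"}},"required":["plan"]}

```bash
mkdir -p pics
cat > h.py <<'E'
import numpy as np, cv2
from scipy.spatial.transform import Rotation as R
from workcell import ctrl
def grab(name,fn):
    s=ctrl.get_state(); d=ctrl.get_image(name); cv2.imwrite('pics/'+fn,d['frame'])
    if name=='wrist':
        T=np.eye(4);T[:3,:3]=R.from_euler('xyz',s['eef_rot']).as_matrix();T[:3,3]=s['tcp_pos'];C=T@d['hand_eye']
    else: C=d['cam_to_world']
    np.savez('pics/'+fn[:-4]+'.npz',K=d['mtx'],C=C); return s
def px(fn,pts,z):
    f=np.load('pics/'+fn+'.npz');K,C=f['K'],f['C'];p=np.array(pts,float).reshape(-1,2)
    d=(C[:3,:3]@np.linalg.inv(K)@np.c_[p,np.ones(len(p))].T).T
    z=np.broadcast_to(z,len(p));t=(z-C[2,3])/d[:,2]
    return C[:3,3]+t[:,None]*d
def proj(fn,P):
    f=np.load('pics/'+fn+'.npz');K,C=f['K'],f['C'];P=np.array(P,float).reshape(-1,3)
    q=(P-C[:3,3])@C[:3,:3]@K.T;return q[:,:2]/q[:,2:]
E
python3 - <<'E'
from h import *
for n in('scene','side','wrist'):
    s=grab(n,n+'0.png');print(np.load(f'pics/{n}0.npz')['C'].round(3))
print(s)
E
```

```text
[[ 0.635  0.526 -0.566  1.224]
 [ 0.772 -0.449  0.449 -0.607]
 [-0.017 -0.722 -0.692  0.886]
 [ 0.     0.     0.     1.   ]]
[[-0.978 -0.084  0.189  0.362]
 [-0.206  0.498 -0.842  0.85 ]
 [-0.023 -0.863 -0.505  0.661]
 [ 0.     0.     0.     1.   ]]
[[ 1.    -0.001 -0.002  0.651]
 [-0.001 -0.957 -0.289  0.074]
 [-0.001  0.289 -0.957  0.372]
 [ 0.     0.     0.     1.   ]]
{'t': 0.1, 'joint_pos': array([-4.66016012e-02,  4.80784488e-01,  1.59681862e+00,  7.51011928e-06,
        1.06508818e+00, -4.66073845e-02]), 'qd': array([ 0.00034867, -0.00068468,  0.0002684 ,  0.00016028, -0.00074801,
       -0.0002606 ]), 'joint_torque': array([ 1.67757746e-03, -9.52259731e+01, -4.31040895e+01, -7.08879679e-05,
        5.18796020e-03, -6.33731224e-05]), 'tcp_pos': array([6.49628754e-01, 3.97015151e-05, 2.30723700e-01]), 'eef_rot': array([-3.14049552e+00, -5.77449971e-05,  1.57079844e+00]), 'wrist_force': array([-0.63626683, -0.03671947, -0.42523429]), 'ft_torque': array([ 0.01618901, -0.00888867,  0.03461214]), 'gripper_width': 0.08529985000538494}
```

View images.

View pics/scene0.png

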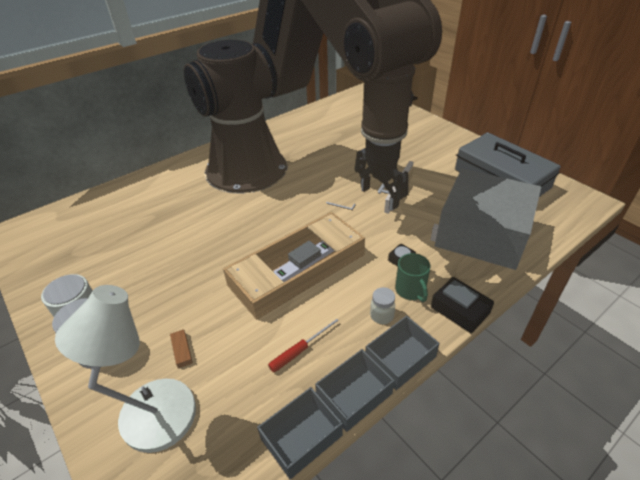

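View pics/side0.png

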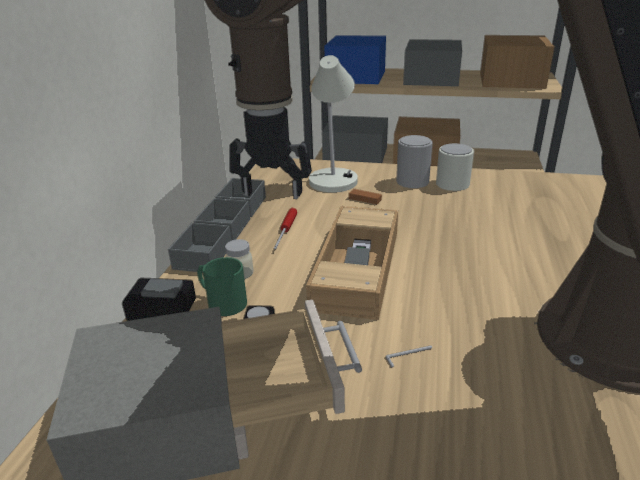

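View pics/wrist0.png

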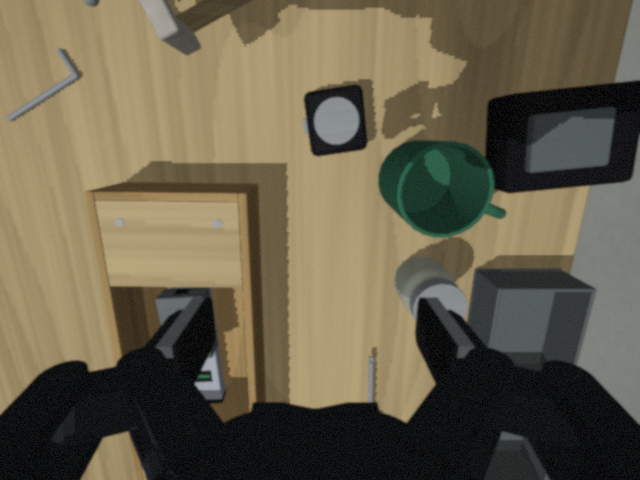

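Run:
```python
from h import *
im=cv2.imread('pics/side0.png')[190:450,200:440];im=cv2.resize(im,None,fx=2.3,fy=2.3,interpolation=cv2.INTER_CUBIC);cv2.imwrite('pics/sidecrop.png',im)
print(px('side0',[(312,278),(340,208),(398,212),(382,290)],.066).round(3))
print('case top',px('side0',[(348,248),(371,249),(345,265),(369,267)],.05).round(3))
print('handle',px('side0',[(342,325),(357,367)],.1).round(3))
print('front top',px('side0',[(305,303),(337,400)],.11).round(3))
print('w box',px('wrist0',[(96,198),(245,198),(105,288),(242,288)],.066).round(3))
print('w case',px('wrist0',[(158,292),(209,291)],.05).round(3))
```

```text
[[ 0.581 -0.002  0.066]
 [ 0.583 -0.32   0.066]
 [ 0.437 -0.322  0.066]
 [ 0.438  0.014  0.066]]
case top [[ 0.534 -0.157  0.05 ]
 [ 0.483 -0.161  0.05 ]
 [ 0.529 -0.086  0.05 ]
 [ 0.477 -0.087  0.05 ]]
handle [[0.488 0.173 0.1  ]
 [0.448 0.266 0.1  ]]
front top [[0.56  0.138 0.11 ]
 [0.464 0.345 0.11 ]]
w box [[ 0.454  0.02   0.066]
 [ 0.588  0.02   0.066]
 [ 0.446 -0.069  0.066]
 [ 0.58  -0.069  0.066]]
w case [[ 0.489 -0.081  0.05 ]
 [ 0.542 -0.08   0.05 ]]
```

View pics/sidecrop.png

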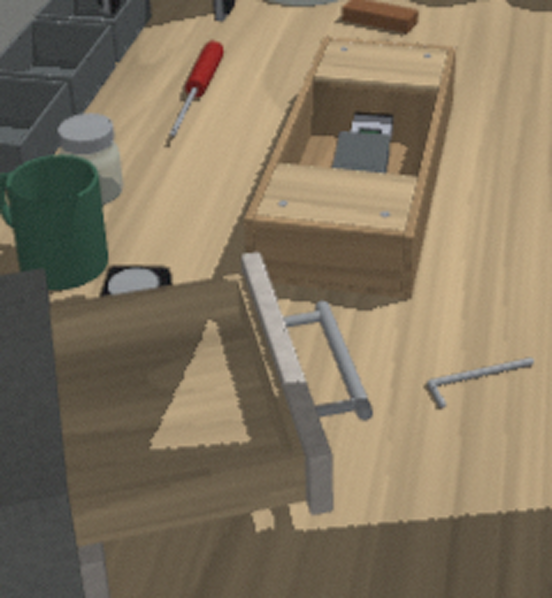

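Emit:
{"api": "apply_moves", "payload": {"plan": [{"slide": [-0.14, -0.17, 0.03], "roll": 0, "gripper": 0.6}, {"slide": [-0.14, -0.17, 0.03], "roll": 0, "gripper": 0.6}, {"slide": [-0.14, -0.17, 0.03], "roll": 0, "gripper": 0.6}, {"slide": [-0.14, -0.17, 0.03], "roll": 0, "gripper": 0.6}, {"slide": [-0.14, -0.17, 0.03], "roll": 0, "gripper": 0.6}, {"slide": [-0.14, -0.17, 0.03], "roll": 0, "gripper": 0.6}, {"slide": [-0.14, -0.17, 0.03], "roll": 0, "gripper": 0.6}, {"slide": [-0.14, -0.17, 0.03], "roll": 0, "gripper": 0.6}]}}

```text
t: 0.82
tcp_pos: [0.5098, -0.1705, 0.2615]
eef_rot: [3.141, -0.0, 1.569]
wrist_force: [0.5, 0.6, -1.1]
gripper_width: 0.0683
```

Run:
```python
from h import *
s=grab('wrist','w1.png');print(s['tcp_pos'],s['eef_rot'],s['gripper_width'],s['t'])
```

```text
[ 0.50980171 -0.17054289  0.26149469] [ 3.14109648e+00 -7.39842516e-05  1.56874169e+00] 0.06831783497323542 0.8167
```

View pics/w1.png

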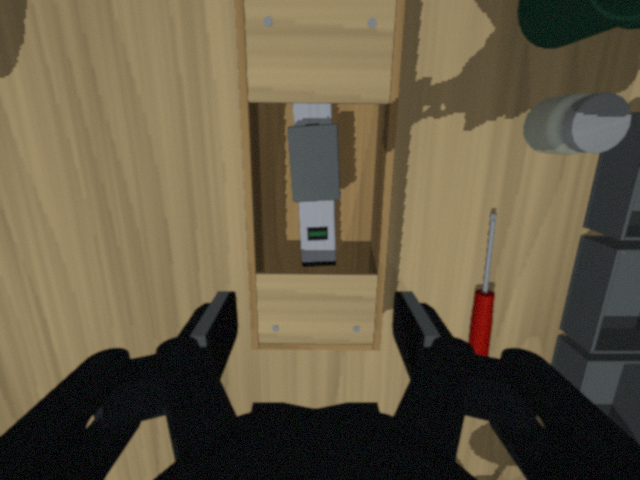

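Run:
```python
from h import *
print('mouth',px('w1',[(250,102),(390,102),(255,273),(380,273)],.066).round(3).tolist())
print('outer bottom',px('w1',[(252,348),(380,348)],.066).round(3).tolist())
c=px('w1',[(289,126),(336,123),(339,198),(294,202)],.05);print('case',c.round(3).tolist(),c.mean(0).round(4))
print('level top',px('w1',[(302,264),(336,263),(299,205),(334,205),(293,104),(330,104)],.024).round(3).tolist())
```

```text
mouth [[0.452, -0.068, 0.066], [0.58, -0.068, 0.066], [0.448, -0.236, 0.066], [0.58, -0.237, 0.066]]
outer bottom [[0.44, -0.328, 0.066], [0.585, -0.328, 0.066]]
case [[0.486, -0.088, 0.05], [0.532, -0.086, 0.05], [0.536, -0.159, 0.05], [0.49, -0.163, 0.05]] [ 0.5111 -0.1241  0.05  ]
level top [[0.496, -0.242, 0.024], [0.536, -0.241, 0.024], [0.494, -0.172, 0.024], [0.533, -0.172, 0.024], [0.489, -0.066, 0.024], [0.527, -0.066, 0.024]]
```

Emit:
{"api": "apply_moves", "payload": {"plan": [{"slide": [0.001, 0.046, 0], "roll": 3, "gripper": 0.6}, {"slide": [0.001, 0.046, -0.02], "roll": 3, "gripper": 0.6}, {"slide": [0.001, 0.046, -0.06], "roll": 3, "gripper": 0.6}, {"slide": [0.001, 0.046, -0.1], "roll": 3, "gripper": 0.6}, {"slide": [0.001, 0.046, -0.14], "roll": 3, "gripper": 0.6}, {"slide": [0.001, 0.046, -0.17], "roll": 3, "gripper": 0.6}, {"slide": [0.001, 0.046, -0.2], "roll": 3, "gripper": 0.6}, {"slide": [0.001, 0.046, -0.22], "roll": 3, "gripper": 0.6}, {"slide": [0.001, 0.046, -0.238], "roll": 3, "gripper": 0.6}, {"slide": [0.001, 0.046, -0.238], "roll": 3, "gripper": 0.6}]}}

```text
t: 1.7
tcp_pos: [0.5096, -0.1222, 0.0198]
eef_rot: [-3.137, -0.002, 1.625]
wrist_force: [-0.7, 0.0, -1.0]
gripper_width: 0.0683
```

Emit:
{"api": "apply_moves", "payload": {"plan": [{"slide": [0, 0, 0], "roll": 0, "gripper": 0}, {"slide": [0, 0, 0], "roll": 0, "gripper": 0}, {"slide": [0, 0, 0], "roll": 0, "gripper": 0}, {"slide": [0, 0, 0], "roll": 0, "gripper": 0}, {"slide": [0, 0, 0], "roll": 0, "gripper": 0}, {"slide": [0, 0, 0], "roll": 0, "gripper": 0}], "force": 40}}

```text
t: 2.2
tcp_pos: [0.5114, -0.1241, 0.024]
eef_rot: [3.14, 0.0, 1.623]
wrist_force: [-0.1, -0.2, -0.6]
gripper_width: 0.0495
```

Emit:
{"api": "apply_moves", "payload": {"plan": [{"slide": [0, 0, 0.03], "roll": 0, "gripper": 0}, {"slide": [0, 0, 0.07], "roll": 0, "gripper": 0}, {"slide": [0, 0, 0.11], "roll": 0, "gripper": 0}, {"slide": [0, 0, 0.15], "roll": 0, "gripper": 0}, {"slide": [0, 0.03, 0.18], "roll": 0, "gripper": 0}, {"slide": [0.0, 0.07, 0.18], "roll": 0, "gripper": 0}, {"slide": [0.02, 0.1, 0.18], "roll": 0, "gripper": 0}, {"slide": [0.03, 0.14, 0.18], "roll": 7, "gripper": 0}, {"slide": [0.04, 0.18, 0.18], "roll": 14, "gripper": 0}, {"slide": [0.05, 0.22, 0.18], "roll": 21, "gripper": 0}]}}

```text
t: 3.03
tcp_pos: [0.5612, 0.0978, 0.2038]
eef_rot: [3.141, 0.0, 1.995]
wrist_force: [1.2, -0.6, -1.4]
gripper_width: 0.0493
```

Emit:
{"api": "apply_moves", "payload": {"plan": [{"slide": [0, 0.04, 0], "roll": 0, "gripper": 0}, {"slide": [0, 0.06, 0], "roll": 0, "gripper": 0}, {"slide": [0, 0.06, 0], "roll": 0, "gripper": 0}, {"slide": [0, 0.06, 0], "roll": 0, "gripper": 0}, {"slide": [0, 0.06, 0], "roll": 0, "gripper": 0}]}}

```text
t: 3.45
tcp_pos: [0.5608, 0.1556, 0.2034]
eef_rot: [-3.141, 0.0, 1.99]
wrist_force: [-0.9, -0.2, -1.9]
gripper_width: 0.049
```

Run:
```python
from h import *
s=grab('wrist','w2.png');print(s['tcp_pos'],s['eef_rot'],s['gripper_width'],s['t'])
```

```text
[0.56078066 0.15564121 0.20337091] [-3.14137047e+00  1.75454557e-04  1.98992257e+00] 0.04904746665248495 3.45
```

View pics/w2.png

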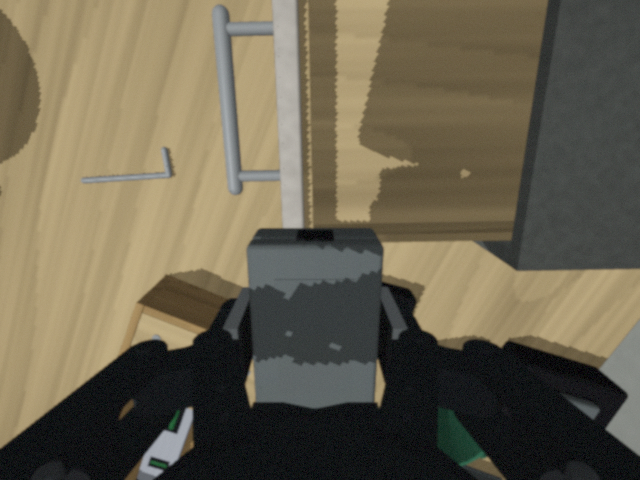

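Run:
```python
from h import *
h=px('w2',[(222,12),(235,188)],.1015);print('handle',h.round(4).tolist())
d=h[0]-h[1];print('yaw',np.arctan2(-d[0],d[1]),np.linalg.norm(d))
f=px('w2',[(277,40),(284,226)],.113);print('front outer top',f.round(4).tolist());d=f[0]-f[1];print(np.arctan2(-d[0],d[1]))
f2=px('w2',[(301,40),(304,226)],.113);print('front inner top',f2.round(4).tolist());d=f2[0]-f2[1];print(np.arctan2(-d[0],d[1]))
c=px('w2',[(548,0),(515,265)],.13);print('chest edge',c.round(4).tolist());d=c[0]-c[1];print(np.arctan2(-d[0],d[1]))
yaw=.42
X=np.array([np.cos(yaw),np.sin(yaw)]);Y=np.array([-X[1],X[0]])
hm=h[:,:2].mean(0)
print('hm',hm); 
for n,q in(('front',f),('inner',f2),('chest',c)): print(n,(q[:,:2]-hm)@X,(q[:,:2]-hm)@Y)
```

```text
handle [[0.4503, 0.2663, 0.1015], [0.4951, 0.1673, 0.1015]]
yaw 0.4249831452756823 0.10866252827415758
front outer top [[0.4893, 0.2638, 0.113], [0.5373, 0.1589, 0.113]]
0.42876448506434434
front inner top [[0.5025, 0.2697, 0.113], [0.55, 0.1646, 0.113]]
0.42476941931626466
chest edge [[0.6189, 0.3381, 0.13], [0.6883, 0.2015, 0.13]]
0.4700939172777598
hm [0.47274631 0.21680925]
front [0.03429159 0.03530283] [ 0.03618421 -0.07919227]
inner [0.04870037 0.04925063] [ 0.03615588 -0.07921533]
chest [0.18292885 0.19060112] [ 0.05110257 -0.10192688]
```

Emit:
{"api": "apply_moves", "payload": {"plan": [{"slide": [0.005, 0.036, 0], "roll": 0.3, "gripper": 0}, {"slide": [0.01, 0.072, 0], "roll": 0.3, "gripper": 0}, {"slide": [0.016, 0.108, 0], "roll": 0.3, "gripper": 0}, {"slide": [0.016, 0.108, -0.02], "roll": 0.3, "gripper": 0}, {"slide": [0.016, 0.108, -0.055], "roll": 0.3, "gripper": 0}, {"slide": [0.016, 0.108, -0.085], "roll": 0.3, "gripper": 0}, {"slide": [0.016, 0.108, -0.105], "roll": 0.3, "gripper": 0}, {"slide": [0.016, 0.108, -0.12], "roll": 0.3, "gripper": 0}, {"slide": [0.016, 0.108, -0.125], "roll": 0.3, "gripper": 0}, {"slide": [0.016, 0.108, -0.126], "roll": 0.3, "gripper": 0}]}}

```text
t: 4.33
tcp_pos: [0.5767, 0.2627, 0.0764]
eef_rot: [-3.14, -0.0, 1.993]
wrist_force: [-0.5, 0.1, -0.5]
gripper_width: 0.0494
```

Emit:
{"api": "apply_moves", "payload": {"plan": [{"slide": [0, 0, 0], "roll": 0, "gripper": 0}, {"slide": [0, 0, 0], "roll": 0, "gripper": 0.6}, {"slide": [0, 0, 0], "roll": 0, "gripper": 0.6}, {"slide": [0, 0, 0], "roll": 0, "gripper": 0.6}, {"slide": [0, 0, 0], "roll": 0, "gripper": 0.6}]}}

```text
t: 4.75
tcp_pos: [0.5774, 0.2642, 0.0781]
eef_rot: [3.14, 0.0, 1.995]
wrist_force: [0.1, -0.2, 0.4]
gripper_width: 0.0682
```

Emit:
{"api": "apply_moves", "payload": {"plan": [{"slide": [0, 0, 0.03], "roll": 0, "gripper": 0.6}, {"slide": [0, 0, 0.07], "roll": 0, "gripper": 0.6}, {"slide": [0, 0, 0.1], "roll": 0, "gripper": 0}, {"slide": [-0.037, -0.017, 0.1], "roll": 0, "gripper": -1}, {"slide": [-0.074, -0.034, 0.1], "roll": 0, "gripper": -1}, {"slide": [-0.11, -0.05, 0.1], "roll": 0, "gripper": -1}, {"slide": [-0.145, -0.066, 0.1], "roll": 0, "gripper": -1}, {"slide": [-0.145, -0.066, 0.07], "roll": 0, "gripper": -1}, {"slide": [-0.145, -0.066, 0.035], "roll": 0, "gripper": -1}, {"slide": [-0.145, -0.066, 0.01], "roll": 0, "gripper": -1}]}}

```text
t: 5.58
tcp_pos: [0.4318, 0.198, 0.0869]
eef_rot: [3.139, 0.0, 1.995]
wrist_force: [-1.3, -0.1, -1.1]
gripper_width: 0.0003
```

Emit:
{"api": "apply_moves", "payload": {"plan": [{"slide": [0, 0, 0], "roll": 0, "gripper": -1}]}}

```text
t: 5.67
tcp_pos: [0.4298, 0.1972, 0.0844]
eef_rot: [-3.137, -0.0, 1.995]
wrist_force: [-1.6, -0.7, -0.4]
gripper_width: -0.0
```

Run:
```python
from h import *
s=grab('side','s1.png');print(s['tcp_pos'],s['wrist_force'],s['gripper_width'],s['t'])
im=cv2.imread('pics/s1.png')[190:470,180:460];cv2.imwrite('pics/s1c.png',cv2.resize(im,None,fx=2,fy=2,interpolation=cv2.INTER_CUBIC))
```

```text
[0.42977891 0.1971882  0.08439071] [-1.60268392 -0.73230465 -0.44915529] -4.906041989334984e-05 5.6667
```

View pics/s1c.png

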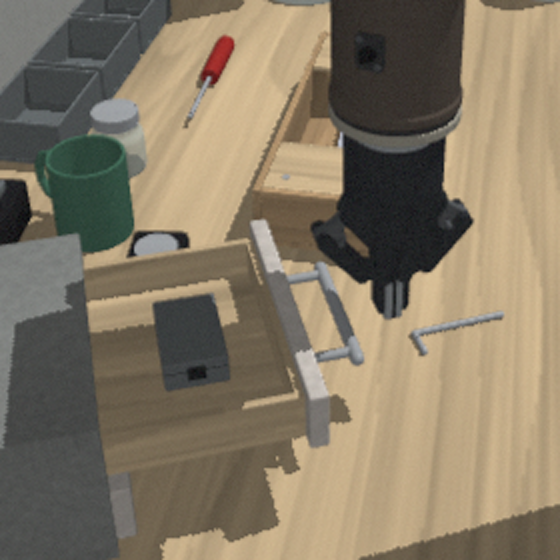

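Emit:
{"api": "apply_moves", "payload": {"plan": [{"slide": [0.0146, 0.0066, 0], "roll": 0, "gripper": -1}, {"slide": [0.0246, 0.0112, 0], "roll": 0, "gripper": -1}, {"slide": [0.0346, 0.0157, 0], "roll": 0, "gripper": -1}, {"slide": [0.0473, 0.0215, 0], "roll": 0, "gripper": -1}, {"slide": [0.061, 0.0277, 0], "roll": 0, "gripper": -1}, {"slide": [0.0747, 0.0339, 0], "roll": 0, "gripper": -1}, {"slide": [0.0883, 0.04, 0], "roll": 0, "gripper": -1}, {"slide": [0.102, 0.0463, 0], "roll": 0, "gripper": -1}, {"slide": [0.1156, 0.0525, 0], "roll": 0, "gripper": -1}, {"slide": [0.1275, 0.0578, 0], "roll": 0, "gripper": -1}]}}

```text
t: 6.55
tcp_pos: [0.5611, 0.2567, 0.0886]
eef_rot: [3.14, -0.0, 1.995]
wrist_force: [-2.8, 0.1, 0.6]
gripper_width: -0.0001
```

Emit:
{"api": "apply_moves", "payload": {"plan": [{"slide": [0.007, 0.003, 0], "roll": 0, "gripper": -1}, {"slide": [0.014, 0.006, 0], "roll": 0, "gripper": -1}, {"slide": [0.02, 0.009, 0], "roll": 0, "gripper": -1}, {"slide": [0.024, 0.011, 0], "roll": 0, "gripper": -1}]}}

```text
t: 6.88
tcp_pos: [0.5842, 0.2671, 0.0877]
eef_rot: [3.141, 0.0, 1.995]
wrist_force: [-4.0, -3.3, 3.2]
gripper_width: 0.0001
```

Emit:
{"api": "apply_moves", "payload": {"plan": [{"slide": [0.004, 0.0018, 0], "roll": 0, "gripper": -1}, {"slide": [0.007, 0.0032, 0], "roll": 0, "gripper": -1}, {"slide": [0.009, 0.0041, 0], "roll": 0, "gripper": -1}, {"slide": [0.009, 0.0041, 0], "roll": 0, "gripper": -1}]}}

```text
t: 7.22
tcp_pos: [0.585, 0.2675, 0.087]
eef_rot: [-3.126, -0.0, 1.995]
wrist_force: [-42.1, -21.3, 40.8]
gripper_width: -0.0001
```

Emit:
{"api": "apply_moves", "payload": {"plan": [{"slide": [-0.009, -0.0041, 0], "roll": 0, "gripper": -1}, {"slide": [-0.03, -0.0136, 0], "roll": 0, "gripper": -1}, {"slide": [-0.05, -0.0227, 0.03], "roll": 0, "gripper": -1}, {"slide": [-0.055, -0.025, 0.07], "roll": 0, "gripper": -1}, {"slide": [-0.065, -0.035, 0.11], "roll": -7, "gripper": -1}, {"slide": [-0.065, -0.07, 0.13], "roll": -14, "gripper": -0.5}, {"slide": [-0.065, -0.11, 0.15], "roll": -21.4, "gripper": 0.2}, {"slide": [-0.065, -0.15, 0.165], "roll": -21.4, "gripper": 0.2}, {"slide": [-0.07, -0.19, 0.165], "roll": -21.4, "gripper": 0.2}, {"slide": [-0.075, -0.23, 0.165], "roll": -21.4, "gripper": 0.2}]}}

```text
t: 8.05
tcp_pos: [0.5179, 0.0405, 0.2538]
eef_rot: [3.139, 0.0, 1.622]
wrist_force: [1.5, -1.1, -0.5]
gripper_width: 0.051
```

Run:
```python
from h import *
s=grab('side','s2.png');print(s['tcp_pos'],s['eef_rot'],s['gripper_width'],s['t'])
im=cv2.imread('pics/s2.png')[170:470,60:460];cv2.imwrite('pics/s2c.png',cv2.resize(im,None,fx=2,fy=2,interpolation=cv2.INTER_CUBIC))
```

```text
[0.51789975 0.04047267 0.25380111] [3.13881616e+00 1.40804008e-04 1.62195524e+00] 0.050962083935098254 8.05
```

View pics/s2c.png

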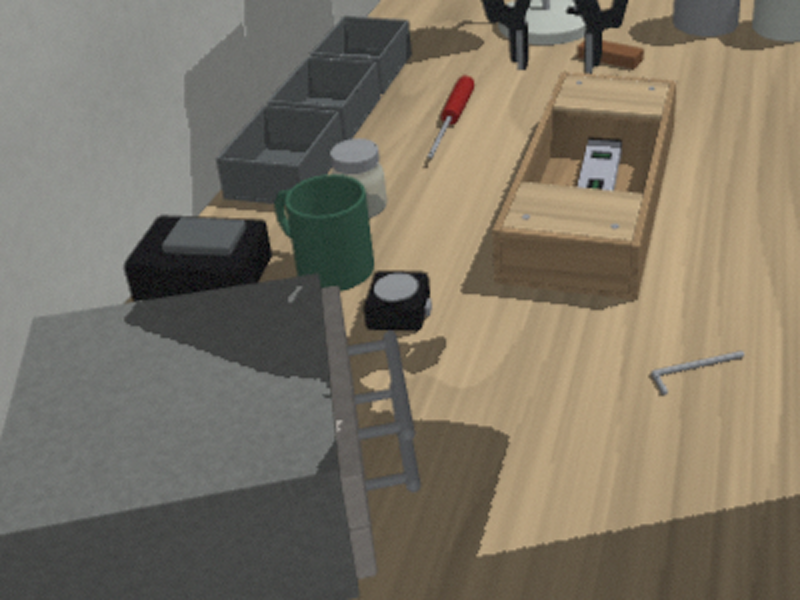

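Run:
```python
from h import *
P=[(60+x/2,170+y/2) for x,y in[(589,140),(621,142),(577,187),(611,192)]]
print(px('s2',P,.024).round(4))
X=np.array([.9106,.4132]);
h=px('s2',[(60+391/2,170+338/2),(60+405/2,170+430/2)],.1015);print('top handle approx',h.round(3), h[:,:2].mean(0), (h[:,:2].mean(0)-[.4727,.2168])@X)
```

```text
[[ 0.5324 -0.2391  0.024 ]
 [ 0.4939 -0.2408  0.024 ]
 [ 0.5291 -0.133   0.024 ]
 [ 0.4902 -0.1293  0.024 ]]
top handle approx [[0.618 0.235 0.102]
 [0.577 0.329 0.102]] [0.59750672 0.2817179 ] 0.14047307463592282
```

Emit:
{"api": "apply_moves", "payload": {"plan": [{"slide": [-0.001, -0.04, 0], "roll": 0, "gripper": 0.4}, {"slide": [-0.002, -0.08, 0], "roll": 0, "gripper": 0.4}, {"slide": [-0.003, -0.12, 0], "roll": 0, "gripper": 0.4}, {"slide": [-0.004, -0.16, 0], "roll": 0, "gripper": 0.4}, {"slide": [-0.004, -0.2, 0], "roll": 0, "gripper": 0.4}, {"slide": [-0.004, -0.24, 0], "roll": 0, "gripper": 0.4}, {"slide": [-0.004, -0.246, -0.03], "roll": 0, "gripper": 0.4}, {"slide": [-0.004, -0.246, -0.07], "roll": 0, "gripper": 0.4}, {"slide": [-0.004, -0.246, -0.1], "roll": 0, "gripper": 0.4}, {"slide": [-0.004, -0.246, -0.1], "roll": 0, "gripper": 0.4}]}}

```text
t: 8.93
tcp_pos: [0.5103, -0.2029, 0.1474]
eef_rot: [-3.135, -0.004, 1.62]
wrist_force: [-2.1, 1.1, -0.2]
gripper_width: 0.06
```

Emit:
{"api": "apply_moves", "payload": {"plan": [{"slide": [0, 0, 0], "roll": 0, "gripper": 0.4}, {"slide": [0, 0, 0], "roll": 0, "gripper": 0.4}, {"slide": [0, 0, 0], "roll": 0, "gripper": 0.4}]}}

```text
t: 9.18
tcp_pos: [0.515, -0.2043, 0.1544]
eef_rot: [3.139, 0.001, 1.622]
wrist_force: [-0.3, -0.2, 0.1]
gripper_width: 0.0598
```

Emit:
{"api": "apply_moves", "payload": {"plan": [{"slide": [-0.003, -0.001, -0.03], "roll": -0.5, "gripper": 0.4}, {"slide": [-0.003, -0.001, -0.06], "roll": -0.5, "gripper": 0.4}, {"slide": [-0.003, -0.001, -0.09], "roll": -0.5, "gripper": 0.4}, {"slide": [-0.003, -0.001, -0.115], "roll": -0.5, "gripper": 0.4}, {"slide": [-0.003, -0.001, -0.13], "roll": -0.5, "gripper": 0.4}, {"slide": [-0.003, -0.001, -0.138], "roll": -0.5, "gripper": 0.4}, {"slide": [-0.003, -0.001, -0.143], "roll": -0.5, "gripper": 0.4}, {"slide": [-0.003, -0.001, -0.145], "roll": -0.5, "gripper": 0.4}, {"slide": [-0.003, -0.001, -0.146], "roll": -0.5, "gripper": 0.4}, {"slide": [-0.003, -0.001, -0.146], "roll": -0.5, "gripper": 0.4}]}}

```text
t: 10.02
tcp_pos: [0.5113, -0.2053, 0.0073]
eef_rot: [3.14, 0.001, 1.613]
wrist_force: [0.9, 0.1, -0.3]
gripper_width: 0.0597
```

Emit:
{"api": "apply_moves", "payload": {"plan": [{"slide": [0, 0, 0], "roll": 0, "gripper": -0.3}, {"slide": [0, 0, 0], "roll": 0, "gripper": -0.3}, {"slide": [0, 0, 0], "roll": 0, "gripper": -0.3}, {"slide": [0, 0, 0], "roll": 0, "gripper": -0.3}, {"slide": [0, 0, 0], "roll": 0, "gripper": -0.3}, {"slide": [0, 0, 0], "roll": 0, "gripper": -0.3}], "force": 30}}

```text
t: 10.52
tcp_pos: [0.5112, -0.2052, 0.0073]
eef_rot: [3.14, 0.001, 1.612]
wrist_force: [0.0, 0.5, 7.8]
gripper_width: 0.0392
```

Emit:
{"api": "apply_moves", "payload": {"plan": [{"slide": [0, 0, 0.003], "roll": 0, "gripper": -0.3}, {"slide": [0, 0.008, 0.003], "roll": 0, "gripper": -0.3}, {"slide": [0, 0.016, 0.003], "roll": 0, "gripper": -0.3}, {"slide": [0, 0.022, 0.003], "roll": 0, "gripper": -0.3}, {"slide": [0, 0.024, 0.003], "roll": 0, "gripper": -0.3}, {"slide": [0, 0.024, 0.003], "roll": 0, "gripper": -0.3}]}}

```text
t: 11.02
tcp_pos: [0.5105, -0.18, 0.0092]
eef_rot: [-3.141, -0.0, 1.614]
wrist_force: [-0.6, -0.5, -1.6]
gripper_width: 0.0391
```

Emit:
{"api": "apply_moves", "payload": {"plan": [{"slide": [0, 0, 0.008], "roll": 0, "gripper": -0.3}, {"slide": [0, 0, 0.016], "roll": 0, "gripper": -0.3}, {"slide": [0, 0.001, 0.024], "roll": 0, "gripper": -0.3}, {"slide": [0, 0.002, 0.032], "roll": 0, "gripper": -0.3}, {"slide": [0, 0.003, 0.038], "roll": 0, "gripper": -0.3}, {"slide": [0, 0.004, 0.044], "roll": 0, "gripper": -0.3}, {"slide": [0, 0.005, 0.05], "roll": 0, "gripper": -0.3}, {"slide": [0, 0.005, 0.05], "roll": 0, "gripper": -0.3}], "force": 20}}

```text
t: 11.68
tcp_pos: [0.511, -0.176, 0.0605]
eef_rot: [3.141, 0.001, 1.613]
wrist_force: [0.1, -0.0, -1.7]
gripper_width: 0.0397
```

Run:
```python
from h import *
s=grab('side','s3.png');print(s['tcp_pos'],s['wrist_force'],s['gripper_width'],s['t'])
im=cv2.imread('pics/s3.png')[160:330,200:440];cv2.imwrite('pics/s3c.png',cv2.resize(im,None,fx=3,fy=3,interpolation=cv2.INTER_CUBIC))
```

```text
[ 0.51103037 -0.17601147  0.06048956] [ 0.12210431 -0.02386482 -1.73707134] 0.039650495248975126 11.6833
```

View pics/s3c.png

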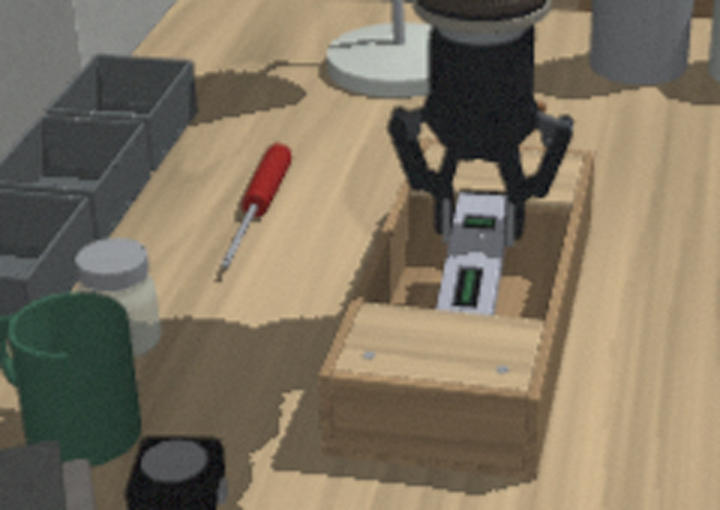

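Emit:
{"api": "apply_moves", "payload": {"plan": [{"slide": [0, 0.002, 0.008], "roll": 0, "gripper": -0.3}, {"slide": [0, 0.004, 0.016], "roll": 0, "gripper": -0.3}, {"slide": [0, 0.006, 0.022], "roll": 0, "gripper": -0.3}, {"slide": [0, 0.006, 0.022], "roll": 0, "gripper": -0.3}]}}

```text
t: 12.07
tcp_pos: [0.511, -0.1697, 0.0826]
eef_rot: [3.141, 0.0, 1.613]
wrist_force: [-0.7, -0.7, -3.4]
gripper_width: 0.0395
```

Emit:
{"api": "apply_moves", "payload": {"plan": [{"slide": [0, -0.009, 0.004], "roll": 0, "gripper": -0.3}, {"slide": [0, -0.018, 0.008], "roll": 0, "gripper": -0.3}, {"slide": [0, -0.027, 0.012], "roll": 0, "gripper": -0.3}, {"slide": [0, -0.036, 0.017], "roll": 0, "gripper": -0.3}, {"slide": [0, -0.045, 0.022], "roll": 0, "gripper": -0.3}, {"slide": [0, -0.045, 0.022], "roll": 0, "gripper": -0.3}]}}

```text
t: 12.57
tcp_pos: [0.5113, -0.2174, 0.1044]
eef_rot: [3.14, 0.001, 1.611]
wrist_force: [0.1, -2.1, -2.3]
gripper_width: 0.0393
```

Emit:
{"api": "apply_moves", "payload": {"plan": [{"slide": [0, -0.009, 0.005], "roll": 0, "gripper": -0.3}, {"slide": [0, -0.018, 0.01], "roll": 0, "gripper": -0.3}, {"slide": [0, -0.027, 0.015], "roll": 0, "gripper": -0.3}, {"slide": [0, -0.036, 0.02], "roll": 0, "gripper": -0.3}, {"slide": [0, -0.045, 0.026], "roll": 0, "gripper": -0.3}, {"slide": [0, -0.05, 0.03], "roll": 0, "gripper": -0.3}, {"slide": [0, -0.05, 0.03], "roll": 0, "gripper": -0.3}]}}

```text
t: 13.15
tcp_pos: [0.5112, -0.2665, 0.1344]
eef_rot: [3.14, 0.001, 1.612]
wrist_force: [1.0, 0.4, -2.2]
gripper_width: 0.0392
```

Run:
```python
from h import *
s=grab('side','s4.png');print(s['tcp_pos'],s['wrist_force'],s['gripper_width'],s['t'])
im=cv2.imread('pics/s4.png')[130:300,200:440];cv2.imwrite('pics/s4c.png',cv2.resize(im,None,fx=3,fy=3,interpolation=cv2.INTER_CUBIC))
```

```text
[ 0.51123688 -0.26654734  0.13441566] [ 1.0235828   0.35084851 -2.17501871] 0.039242535652418906 13.15
```

View pics/s4c.png

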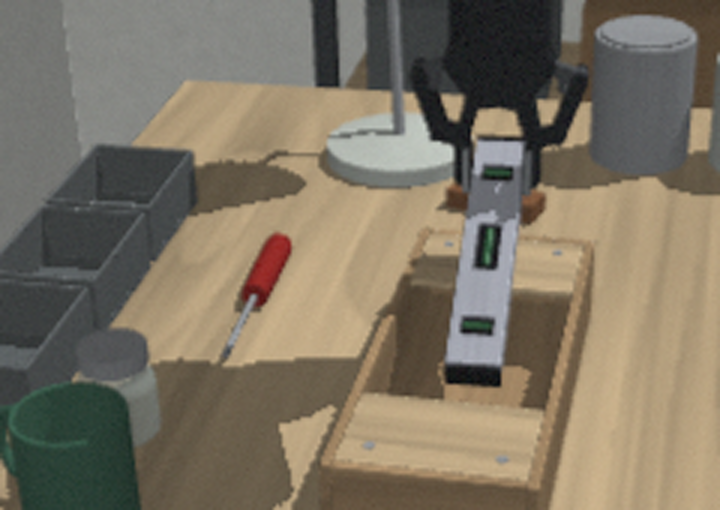

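Emit:
{"api": "apply_moves", "payload": {"plan": [{"slide": [0, 0, 0], "roll": 0, "gripper": -0.3}, {"slide": [0, 0, 0], "roll": 0, "gripper": -0.3}, {"slide": [0, 0, 0.015], "roll": 0, "gripper": -0.3}, {"slide": [0, 0, 0.035], "roll": 0, "gripper": -0.3}, {"slide": [0, 0, 0.06], "roll": 0, "gripper": -0.3}, {"slide": [0, 0, 0.085], "roll": 0, "gripper": -0.3}, {"slide": [0, 0, 0.11], "roll": 0, "gripper": -0.3}, {"slide": [0, 0, 0.135], "roll": 0, "gripper": -0.3}, {"slide": [0, 0, 0.15], "roll": 0, "gripper": -0.3}, {"slide": [0, 0, 0.16], "roll": 0, "gripper": -0.3}], "force": 80}}

```text
t: 14.03
tcp_pos: [0.5111, -0.2647, 0.295]
eef_rot: [3.14, 0.001, 1.613]
wrist_force: [0.0, 0.2, -1.9]
gripper_width: 0.0379
```

Emit:
{"api": "apply_moves", "payload": {"plan": [{"slide": [0, 0, 0], "roll": 0, "gripper": -0.3}, {"slide": [0, 0, 0], "roll": 0, "gripper": -0.3}, {"slide": [0, 0, 0], "roll": 0, "gripper": -0.3}, {"slide": [0, 0, 0], "roll": 0, "gripper": -0.3}, {"slide": [0, 0, 0], "roll": 0, "gripper": -0.3}, {"slide": [0, 0, 0], "roll": 0, "gripper": -0.3}]}}

```text
t: 14.53
tcp_pos: [0.5104, -0.2648, 0.2925]
eef_rot: [-3.141, -0.001, 1.613]
wrist_force: [-0.3, -0.5, -2.2]
gripper_width: 0.038
```

Run:
```python
from h import *
s=grab('side','s5.png');print(s['tcp_pos'],s['wrist_force'],s['gripper_width'],s['t'],abs(s['qd']).max())
```

```text
[ 0.51040138 -0.26482431  0.29251991] [-0.30788712 -0.51134099 -2.19124158] 0.037996711145495715 14.5333 0.004638205452823923
```

View pics/s5.png

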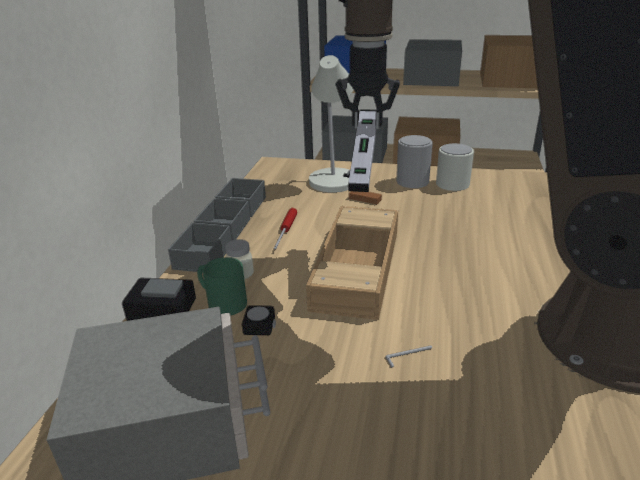

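Run:
```python
from h import *
G=np.array([.511,-.265,.300]);zs=np.arange(.08,.32,.02)
for z in zs:
    p=px('s5',[(358,187)],z)[0];print(z.round(2),p.round(3),np.linalg.norm(p-G).round(3))
```

```text
0.08 [ 0.553 -0.423  0.08 ] 0.274
0.1 [ 0.546 -0.379  0.1  ] 0.233
0.12 [ 0.54  -0.336  0.12 ] 0.195
0.14 [ 0.533 -0.292  0.14 ] 0.164
0.16 [ 0.526 -0.248  0.16 ] 0.142
0.18 [ 0.52  -0.204  0.18 ] 0.135
0.2 [ 0.513 -0.16   0.2  ] 0.145
0.22 [ 0.507 -0.117  0.22 ] 0.169
0.24 [ 0.5   -0.073  0.24 ] 0.202
0.26 [ 0.494 -0.029  0.26 ] 0.24
0.28 [0.487 0.015 0.28 ] 0.282
0.3 [0.481 0.059 0.3  ] 0.325
```

Lower end is at about z ≈ 0.235 m, well above 0.13 m. I'm handing it in.

```bash
python3 -c "
from workcell import ctrl
print(ctrl.sign_off()); s=ctrl.get_state(); print(s['t'],s['tcp_pos'],s['gripper_width'])"
```

```text
the job is handed in; nothing more can be done
None
the job is handed in; nothing more can be done
```

The bit case is in the top drawer, the drawer is shut, and the gripper is holding the spirit level in the air above the box. I handed the job in at about 14.5 s of robot time; sign-off gave no verdict.

- **Bit case:** I gripped it across its 50 mm width, lifted it out and laid it in the drawer. The picture taken before pushing shows it lying flat and let go. With the drawer shut I could no longer see it.
- **Drawer:** I pushed the handle with the closed fingers until it stopped hard, at about 47 N sideways at the wrist. My image measurement gives about 140 mm of handle travel, against an estimated 144 mm opening. The picture shows its front flush with the bottom drawer.
- **Spirit level:** I gripped it near its −y end, slid it 24 mm towards +y and lifted that end. I then drew it out at a slant, tightened the grip to 80 N and raised it.
- **Last checks:** The opening was 38 mm on the 40 mm wide level, with about 2.2 N of weight on the wrist. The arm was practically at rest. By my estimate the lower end was at z ≈ 0.235 m and the upper end higher still, clear of everything.
- **Other things on the bench:** None looked moved in the last picture, but I did not measure them.
- **Disagreement:** The fingertips touched the box floor lightly (about 8 N) while closing on the level, so I raised them 3 mm before moving it. No other check disagreed.

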